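# Hold a jeweller's punch ready in its two-bush guide

### The job

Take the tall punch with the square wooden grip out of the punch block and thread it tip first down through the upper brass bush of the punch guide and then the lower one. Finish holding it there upright and still, still gripped, with its tip poking out below the lower bush but not touching the brass blank on the anvil underneath (do not let the punch press on the blank on the way either). Leave the blank, the round-headed punch, the hammer and the jar where they are.

Things in the scene. Friction and masses are not known exactly. Their poses are not given: they have to be found in the camera images.
- punch: the punch to use, 165 mm long, 0.10 to 0.21 kg: round steel shank 14 mm across (lowest 6 mm taper to a flat tip 9 mm across), and from 105 to 165 mm above the tip a square light-wood grip 25 x 25 mm. Starts upright and loose in either hole of the block, tip on the hole's floor. Origin: centre of the tip; z up the shank; x and y square to the grip's flat faces
- block: fixed dark wooden punch block 60 x 150 x 60 mm (x, y, z). Origin: centre of its underside. Two round holes 17 mm across and 50 mm deep (floor 10 mm above the bench), at its x = 0, y = -37.5 and +37.5 mm, hold the two punches
- guide: fixed dark steel C-shaped stand 120 mm high: base 135 x 90 x 12 mm, column 55 mm from the axis on its -x side, two level arms 46 mm wide, each with an upright brass bush (bore 17 mm, 28 mm outside), one straight above the other: lower bush 56 to 70 mm above the bench, upper 106 to 120 mm. Anvil on the axis, 44 mm across, top at 24 mm. Origin: on the bush axis at bench height; z up
- upper_mouth (a point): centre of the upper bush's top opening, 120 mm above the bench, on the bush axis
- lower_exit (a point): centre of the lower bush's bottom opening, 56 mm above the bench, on the bush axis
- blank: loose brass disc 28 mm across and 6 mm thick, lying on the anvil, its top 30 mm above the bench (26 mm below the lower bush). Origin: centre of its underside
- round_punch: bystander: the other punch in the block, 108 mm long, the same 14 mm shank but with a rounded mushroom-shaped wooden grip up to 28 mm across, its top 118 mm above the bench as it stands. Loose. Origin: centre of its tip
- hammer: bystander: small hammer about 220 mm long lying on the bench beyond the work. Origin: centre of its underside
- jar: bystander: closed glass jar 56 mm across, 70 mm tall, standing on the bench beyond the work. Origin: centre of its underside
Mind the look-alikes: they are no part of the job. What is shaped like the punch but purple or turquoise is not meant.

How it is judged:
On the way, in this order (a step that is already met when the one before it is completed fails the run):
1. the punch's tip has come down through the upper bush (z of punch in the frame of guide between 0.06 and 0.104 m and horizontal distance between punch and upper_mouth below 0.006 m and angle between the z axis of punch and the z axis of guide, either way round below 0.15 rad), for 0.05 s.
2. the punch's tip has come out below the lower bush (z of punch in the frame of guide below 0.054 m and horizontal distance between punch and lower_exit below 0.006 m and angle between the z axis of punch and the z axis of guide, either way round below 0.1 rad), for 0.05 s.
At the end, for the whole second after the job is handed in: Punch gripped, still, through both bushes: tip 2 mm or more below the lower bush, 1.5 mm or more above the blank and not touching it, within 6 mm of the bush axis, shank within 0.1 rad of it; blank moved under 6 mm, round-headed punch, hammer and jar under 15 mm (z of punch in the frame of lower_exit below -0.002 m and height (world z) of punch above 0.0315 m and horizontal distance between punch and lower_exit below 0.006 m and angle between the z axis of punch and the z axis of guide, either way round below 0.1 rad and angle between punch's own z axis and vertical below 0.3 rad and contact force between punch and blank below 0.2 N and contact force between the fingers and punch above 2 N and linear speed of punch below 0.02 m/s and distance of blank from where it was at the start of the episode below 0.006 m and distance of each of round_punch, hammer, jar from where it was at the start of the episode below 0.015 m); the arm keeps its last pose, push and grip.
It fails at once if the punch pressed on the blank (contact force between punch and blank above 3 N).
It fails at once if the hammer, the jar or the round-headed punch was knocked away (distance of any of hammer, jar, round_punch from where it was at the start of the episode above 0.04 m).
It also fails if it takes over 45 s, if anything falls off the work surface, if the arm or the gripper's body presses on something with over 40 N, if the wrist force passes 120 N, or if a joint passes its speed limit or range.

### The arm

A 7-joint arm with a two-finger parallel gripper is mounted at the origin on the work surface. World frame = base frame: x ahead of the robot, y to its left, z up, the work surface at z = 0. Lengths are in m, angles in rad, forces in N, time in s.
With the tool pointing down it reaches from about 0.35 to 0.9 m from the base axis. Payload 8.1 kg.
Tool frame: the origin (TCP) lies between the finger pads; the fingertips stand 22 mm ahead of it and the grasp point (between the pads) lies 3 mm ahead of it (bot.tips_ahead is the distance from the TCP to the fingertips, in m); z points along the fingers, y is the line along which they close (so a half turn about z gives the same grasp; the last joint's range is limited). The gripper opens to 92 mm and grips with 3 to 60 N. Pads are 19 mm wide; open, the fingers measure 130 mm over their backs; the gripper's body (75 mm by 190 mm) begins 47 mm behind the grasp point.
Start: joints at [1.042, 0.434, 0.025, 1.573, -0.012, 1.134, -0.075], TCP at [0.258, -0.569, 0.249] pointing down, gripper open.
Joint ranges: [-2.62, 2.62], [-0.44, 2.09], [-1.27, 1.32], [0.08, 2.57], [-1.32, 4.46], [0.12, 2], [-2.74, 2.74]. Speed limits (rad/s): [2.22, 2.22, 3.01, 3.01, 3.14, 3.14, 3.14].

### API

Orientations are given as a unit quaternion [w, x, y, z].
In Python, from rig import bot, eyes, job gives the robot as it stands. The module is installed in compiled form; this text tells all that it offers.
- The arm moves only by the tool servo_tool, never from a script. Its argument "steps" is a list of rows, each a list of 2 entries, a list of its own where there are three numbers: the shift along the tool's x, y, z in cm, then the turn, a rotation vector about the tool's x, y, z in rad. In form: [[[dx, dy, dz], [rx, ry, rz]], ...]. A call has 1 to 10 rows; each row shifts and turns the commanded pose from where the row before left it, along the tool's axes as they then stand; what a row does not reach is not made up. A row lasts 1/10 s, in which the tool goes at most 50 mm and 8.59 degrees, less where a joint would pass 70% of its speed; a pose out of reach is approached as far as the arm can. A call with a gripper value outside its range is refused whole. "fingers" is the finger opening in cm, from 0 to 9.18, set as the call begins (left out, the last holds). The fingers move at their own pace and stop on an object; the grip force is fixed at half the most. Time passes only in rows, so rows that do not move let the fingers close. It gives the time, the measured TCP pose, the force, the opening and the grip force at its end, in the units of the state.
- bot.sense(): the state, without advancing time (a new reading comes with each control period).
- eyes.camera(name): name is "scene" or "top"; returns the picture (480x640x3 uint8, red, green, blue); there is no depth.
- eyes.camera_info(name): a dict with "intrinsics" (3x3 intrinsics, pixels), "position" and "attitude" of the camera in the world. Camera axes: x right, y up, looking along -z (the intrinsics and any distortion apply to the point x, -y, -z); pixel columns grow to the right and rows downward; lengths in m; the calibration is good to about 2 mm. A picture is of the moment at which its call begins. camera_info takes no time and is no camera call.
- job.job_done(): hands the job in; it is judged then, once.
The state is a dict: "time_s": time; "joints": joint angles; "joint_vel": joint speeds; "tau": joint torques, N m; "eef_pos": TCP position; "orientation": TCP orientation; "wrist_force": force on the tool from outside, world axes, zero at the start; "wrist_torque": the same for the moment, N m; "finger_gap": finger opening in m; "gripper_force": force on a finger pad.
Only numpy, scipy, OpenCV 4.12 (cv2) and the standard library are available. Lean on these libraries where they do the work, as an engineer would, in place of code of your own. Each camera call takes 0.05 s, during which the arm holds its last target. There are 200 camera calls.

## Working session

There is one attempt and no reset: what is moved stays moved. The work goes in short steps, Python scripts to look and compute and a tool call to move; the robot and the scene stay as the last step left them, time stands still between calls to the robot, and variables do not carry over. Pictures are saved under pics/ and viewed, at most 10 in all, crops included, and the job is handed in when it is done.

Besides the shell and the picture viewer there is one more tool, called after ">>>" as name(argument=value, ...), one argument or row to a line, values as JSON. servo_tool: Moves the arm, as the interface text tells. Its arguments: {"type":"object","properties":{"steps":{"type":"array"},"fingers":{"type":"number"}},"required":["steps"]}

```bash
mkdir -p pics; python3 - <<'E'
from rig import bot, eyes
import cv2
s=bot.sense();print(s['time_s'],s['eef_pos'],s['orientation'],s['finger_gap'])
for n in('scene','top'):
    print(n,eyes.camera_info(n)); cv2.imwrite(f'pics/{n}0.png',eyes.camera(n)[:,:,::-1])
E
```

```text
0.0 [ 0.2579122  -0.56881431  0.24797294] [-7.06758441e-04  9.77430614e-01  2.11255405e-01 -2.24064750e-04] 0.09192413207660638
scene {'intrinsics': array([[590.53087597,   0.        , 322.01893416],
       [  0.        , 590.53087597, 237.87090027],
       [  0.        ,   0.        ,   1.        ]]), 'position': array([1.40299622, 0.20424434, 0.62888089]), 'attitude': array([0.55056564, 0.28599288, 0.36541803, 0.6939418 ])}
top {'intrinsics': array([[466.83304015,   0.        , 307.15549695],
       [  0.        , 466.83304015, 237.23100803],
       [  0.        ,   0.        ,   1.        ]]), 'position': array([0.50243715, 0.01893036, 0.8496562 ]), 'attitude': array([-0.6997627 , -0.06316632,  0.06449958,  0.708648  ])}
```

View pics/scene0.png

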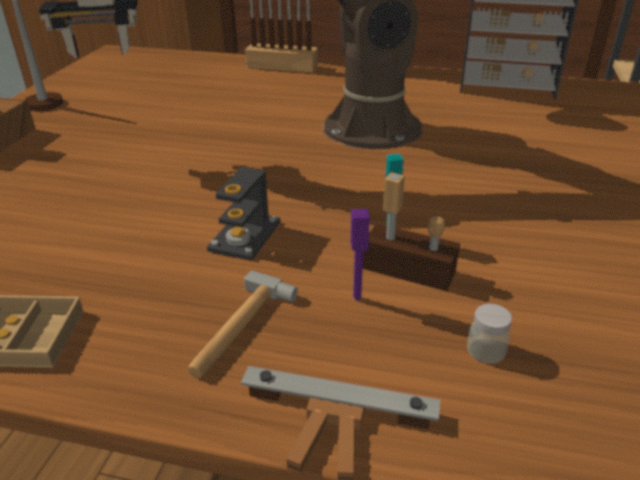

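View pics/top0.png

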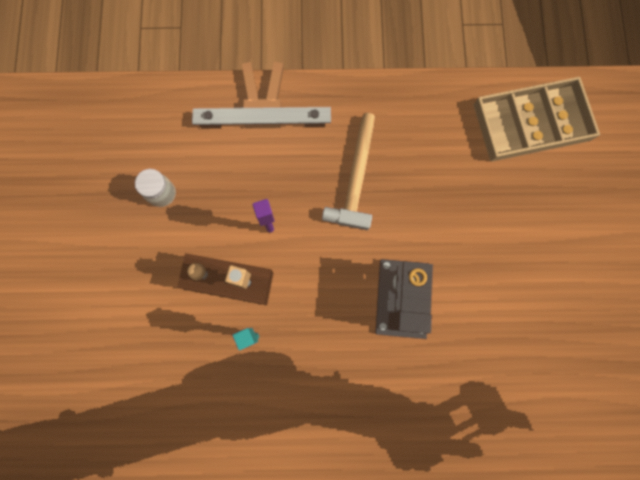

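The scene view shows the punch in the block (grip ~(394,193)), the guide at ~(240,215), and the purple and turquoise decoys on either side of the block. In the top view the grip top is at ~(238,276) and the upper bush at ~(418,277). I'll enlarge both areas next.

```bash
python3 - <<'E'
import cv2,numpy as np
t=cv2.imread('pics/top0.png');s=cv2.imread('pics/scene0.png')
f=lambda im,x,y,w,h,k:cv2.resize(im[y:y+h,x:x+w],None,fx=k,fy=k,interpolation=cv2.INTER_CUBIC)
a=f(t,170,240,110,75,7);cv2.imwrite('pics/c1.png',a)
b=np.hstack([f(t,370,250,70,95,5),f(s,200,160,90,95,5)]);cv2.imwrite('pics/c2.png',b)
cv2.imwrite('pics/c3.png',f(s,340,145,130,150,4))
E
```

```text
(no output)
```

View pics/c1.png

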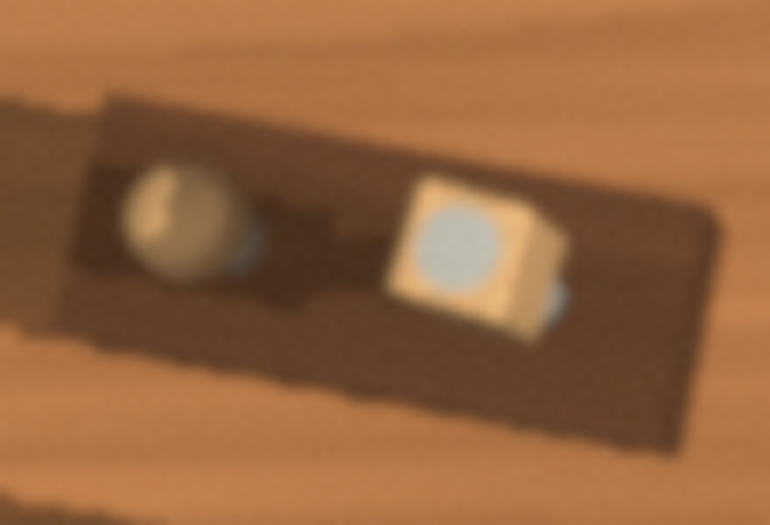

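View pics/c2.png

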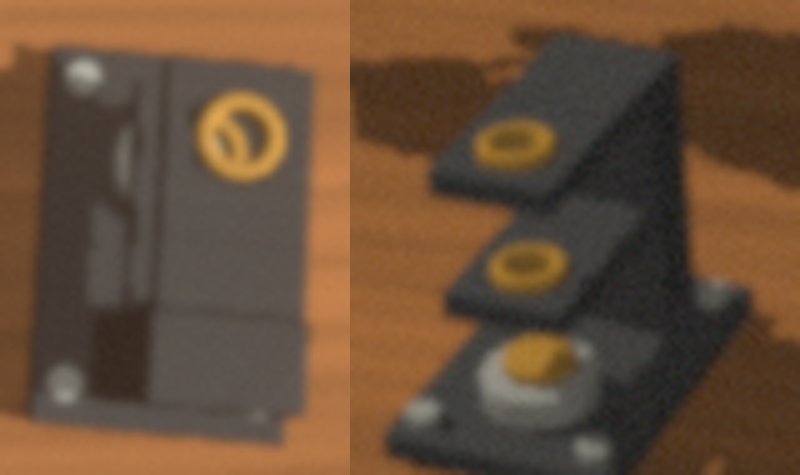

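View pics/c3.png

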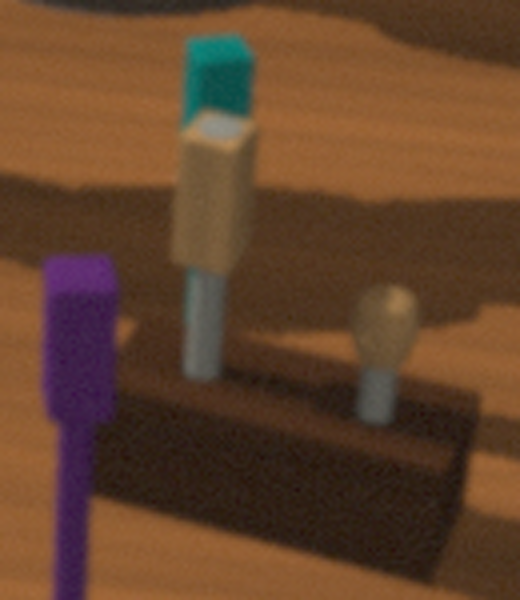

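c1: punch cap centre (458,248), grip top corners (420,177), (532,210), (500,318), (388,290). c2: upper bush centre (243,137) in the top view. In the scene view the upper bush is at (164,143) and the lower at (178,265). c3: cap at (221,127), with the decoys standing clear on both sides of the block.

```bash
cat > h.py <<'E'
import numpy as np
from scipy.spatial.transform import Rotation as R
from rig import bot,eyes
C={n:eyes.camera_info(n) for n in('scene','top')}
def ray(n,p):
    c=C[n];d=np.linalg.inv(c['intrinsics'])@[p[0],p[1],1];d=d*[1,-1,-1]
    return np.array(c['position']),R.from_quat(np.roll(c['attitude'],-1)).apply(d)
def plane(n,p,z):
    o,d=ray(n,p);return o+d*(z-o[2])/d[2]
def tri(a,b):
    (o1,d1),(o2,d2)=ray('top',a),ray('scene',b)
    t=np.linalg.lstsq(np.c_[d1,-d2],o2-o1,rcond=None)[0]
    p,q=o1+t[0]*d1,o2+t[1]*d2;return (p+q)/2,np.linalg.norm(p-q)
def proj(n,X):
    c=C[n];v=R.from_quat(np.roll(c['attitude'],-1)).inv().apply(np.array(X)-c['position'])*[1,-1,-1]
    u=c['intrinsics']@v;return u[:2]/u[2]
def un(x,y,x0,y0,k): return ((x+.5)/k-.5+x0,(y+.5)/k-.5+y0)
E
python3 - <<'E'
from h import *
np.set_printoptions(precision=4,suppress=True)
c1=lambda x,y:un(x,y,170,240,7)
c2=lambda x,y:un(x,y,370,250,5); c2s=lambda x,y:un(x,y,200,160,5); c3=lambda x,y:un(x,y,340,145,4)
print('cap',plane('top',c1(458,248),.175),plane('scene',c3(221,127),.175),tri(c1(458,248),c3(221,127)))
g=[plane('top',c1(*p),.175) for p in((420,177),(532,210),(500,318),(388,290))]
for i in range(4):
    d=g[(i+1)%4]-g[i];print(' edge',np.linalg.norm(d),np.degrees(np.arctan2(d[1],d[0])))
print('shank base',plane('scene',c3(203,376),.06))
b=[plane('top',c1(*p),.06) for p in((108,95),(715,212),(680,455),(50,325))]
for i in range(4):
    d=b[(i+1)%4]-b[i];print(' block',b[i],np.linalg.norm(d),np.degrees(np.arctan2(d[1],d[0])))
print('round',plane('top',c1(185,220),.112))
print('upper',plane('top',c2(243,137),.12),plane('scene',c2s(164,143),.12),tri(c2(243,137),c2s(164,143)))
print('lower',plane('scene',c2s(178,264),.07))
for p,z in(((163,60),.12),((312,72),.12),((305,320),.12),((150,305),.12),((58,50),.012),((35,415),.012),((283,440),.012)):print(' guide',plane('top',c2(*p),z))
print('purple',plane('top',(262,208),.165),plane('scene',(358,299),0))
print('turq',plane('top',(244,339),.165),'hammer',plane('top',(355,218),.02),'jar',plane('top',(150,182),.07))
s=bot.sense();print(R.from_quat(np.roll(s['orientation'],-1)).as_matrix())
E
```

```text
cap [0.5715 0.122  0.175 ] [0.5733 0.1243 0.175 ] (array([0.5715, 0.1231, 0.1738]), np.float64(0.001883900417108744))
 edge 0.02440103009581932 -107.09240584315422
 edge 0.02314224433925313 164.08872173368763
 edge 0.023954961487725603 75.35203344178754
 edge 0.024177491320777202 -14.85261310698678
shank base [0.5809 0.1251 0.06  ]
 block [0.6217 0.2256 0.06  ] 0.15127793102293485 -101.6445768050338
 block [0.5912 0.0774 0.06  ] 0.05886403929351246 171.8756017876874
 block [0.5329 0.0857 0.06  ] 0.15542960131856634 77.75872975656216
 block [0.5659 0.2376 0.06  ] 0.057136769734887995 -12.175042551995158
round [0.5851 0.1935 0.112 ]
upper [ 0.5704 -0.1563  0.12  ] [ 0.5765 -0.153   0.12  ] (array([ 0.5705, -0.1564,  0.1164]), np.float64(0.0014885847542493202))
lower [ 0.5754 -0.153   0.07  ]
 guide [ 0.5949 -0.1324  0.12  ]
 guide [ 0.5905 -0.1791  0.12  ]
 guide [ 0.5136 -0.1723  0.12  ]
 guide [ 0.5188 -0.1246  0.12  ]
 guide [ 0.6127 -0.117   0.012 ]
 guide [ 0.4835 -0.1036  0.012 ]
 guide [ 0.4738 -0.1903  0.012 ]
purple [0.6732 0.0844 0.165 ] [0.677  0.0892 0.    ]
turq [0.4804 0.1092 0.165 ] hammer [ 0.6886 -0.0712  0.02  ] jar [0.7458 0.2879 0.07  ]
[[ 0.9107  0.413  -0.0008]
 [ 0.413  -0.9107  0.0013]
 [-0.0001 -0.0015 -1.    ]]
```

>>> servo_tool(
  steps=[
    [[3.5,-3.1,0],[0,0,0]],
    [[3.5,-3.1,0],[0,0,0]],
    [[3.5,-3.1,0],[0,0,0]],
    [[3.5,-3.1,0],[0,0,0]],
    [[3.5,-3.1,0],[0,0,0]],
    [[3.5,-3.1,0],[0,0,0]],
    [[3.5,-3.1,0],[0,0,0]],
    [[3.5,-3.1,0],[0,0,0]],
  ],
  fingers=6,
)

```text
time_s: 0.9
eef_pos: [0.4109, -0.2259, 0.2487]
orientation: [0.0, 0.977, 0.211, -0.0]
wrist_force: [1.2, -0.3, 0.2]
finger_gap: 0.0599
gripper_force: 0.0
```

>>> servo_tool(
  steps=[
    [[3.5,-3.1,0],[0,0,0]],
    [[3.5,-3.1,0],[0,0,0]],
    [[3.5,-3.1,0],[0,0,0]],
    [[3.5,-3.1,0],[0,0,0]],
    [[3.5,-3.1,0],[0,0,0]],
    [[3.5,-3.1,0],[0,0,0]],
    [[3.5,-3.1,0],[0,0,0]],
    [[0,0,0],[0,0,0]],
  ],
)

```text
time_s: 1.7
eef_pos: [0.5452, 0.0786, 0.2485]
orientation: [-0.002, 0.977, 0.215, 0.001]
wrist_force: [-1.4, -0.2, 0.2]
finger_gap: 0.0599
gripper_force: 0.0
```

>>> servo_tool(
  steps=[
    [[0,0,0],[0,0,-0.145]],
    [[0,0,0],[0,0,-0.145]],
    [[0,0,0],[0,0,-0.145]],
    [[0,0,0],[0,0,-0.145]],
    [[0,0,0],[0,0,-0.145]],
    [[0,0,0],[0,0,-0.145]],
    [[0,0,0],[0,0,0]],
    [[0,0,0],[0,0,0]],
  ],
)

```text
time_s: 2.5
eef_pos: [0.5441, 0.0706, 0.2485]
orientation: [-0.0, 0.799, 0.602, -0.0]
wrist_force: [0.7, 0.2, -0.6]
finger_gap: 0.0598
gripper_force: 0.0
```

```bash
cat >> h.py <<'E'
def st(target=None,yaw_y=None):
    np.set_printoptions(precision=4,suppress=True)
    s=bot.sense();M=R.from_quat(np.roll(s['orientation'],-1)).as_matrix()
    print('t',s['time_s'],'p',s['eef_pos'],'F',s['wrist_force'],'T',s['wrist_torque'],'gap',s['finger_gap'],s['gripper_force'])
    print('yawy',np.degrees(np.arctan2(M[1,1],M[0,1])),'zaxis',M[:,2],'j',s['joints'])
    if target is not None: print('tool shift cm',M.T@(np.array(target)-s['eef_pos'])*100)
    return s,M
E
python3 -c "
from h import *
st([.5725,.123,.153])"
```

```text
t 2.5 p [0.5441 0.0706 0.2485] F [ 0.6714  0.1909 -0.581 ] T [-0.0147 -0.084  -0.0303] gap 0.05981685548438807 0.0
yawy -16.03676522011937 zaxis [-0.0005 -0.0001 -1.    ] j [ 0.1546  0.3622 -0.5063  1.7287  0.1939  1.1011 -0.6923]
tool shift cm [5.8254 1.2895 9.5457]
```

>>> servo_tool(
  steps=[
    [[2.9,0.65,0],[0,0,0]],
    [[2.9,0.65,0],[0,0,0]],
    [[0,0,0],[0,0,0]],
    [[0,0,2],[0,0,0]],
    [[0,0,2],[0,0,0]],
    [[0,0,2],[0,0,0]],
    [[0,0,2],[0,0,0]],
    [[0,0,1.5],[0,0,0]],
    [[0,0,0],[0,0,0]],
  ],
)

```text
time_s: 3.4
eef_pos: [0.571, 0.1222, 0.1516]
orientation: [-0.001, 0.798, 0.602, -0.002]
wrist_force: [-0.2, 0.5, 0.2]
finger_gap: 0.06
gripper_force: 0.0
```

>>> servo_tool(
  steps=[
    [[0,0,0],[0,0,0]],
    [[0,0,0],[0,0,0]],
    [[0,0,0],[0,0,0]],
    [[0,0,0],[0,0,0]],
    [[0,0,0],[0,0,0]],
    [[0,0,0],[0,0,0]],
    [[0,0,0],[0,0,0]],
    [[0,0,0],[0,0,0]],
  ],
  fingers=0,
)

```text
time_s: 4.2
eef_pos: [0.5728, 0.1234, 0.1541]
orientation: [0.0, 0.797, 0.603, 0.0]
wrist_force: [-0.2, -0.5, 4.7]
finger_gap: 0.0246
gripper_force: 30.0
```

```bash
python3 - <<'E'
from h import *
import cv2
st()
s=cv2.cvtColor(eyes.camera('scene'),cv2.COLOR_RGB2BGR)
cv2.imwrite('pics/s1.png',cv2.resize(s[110:290,330:490],None,fx=3.3,fy=3.3,interpolation=cv2.INTER_CUBIC))
E
```

```text
t 4.2 p [0.5728 0.1234 0.1541] F [-0.2254 -0.546   4.7341] T [-0.1971  0.0371 -0.0099] gap 0.02462386383689748 29.994335174560547
yawy -15.7653340451797 zaxis [ 0.0006  0.     -1.    ] j [ 0.0337  0.5148 -0.4796  1.7529  0.2849  0.9425 -0.8368]
```

View pics/s1.png

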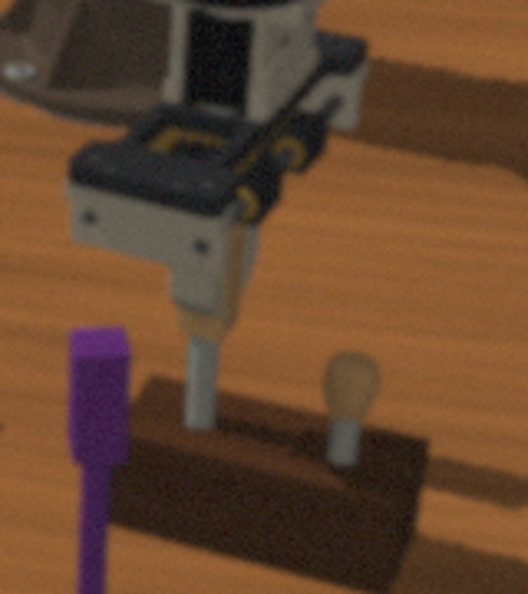

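The punch is gripped square, and the round punch and decoys haven't moved. Now lift and carry it to above the guide.

>>> servo_tool(
  steps=[
    [[0,0,-1],[0,0,0]],
    [[0,0,-1.5],[0,0,0]],
    [[0,0,-2],[0,0,0]],
    [[0,0,-2],[0,0,0]],
    [[0,0,-2],[0,0,0]],
    [[0,0,-2],[0,0,0]],
    [[0,0,-2],[0,0,0]],
    [[0,0,0],[0,0,0]],
    [[0,0,0],[0,0,0]],
  ],
)

```text
time_s: 5.15
eef_pos: [0.5723, 0.1234, 0.2786]
orientation: [0.0, 0.797, 0.603, 0.0]
wrist_force: [-0.7, -0.2, -2.1]
finger_gap: 0.0244
gripper_force: 30.0
```

>>> servo_tool(
  steps=[
    [[-3,0.85,0],[0,0,0]],
    [[-3,0.85,0],[0,0,0]],
    [[-3,0.85,0],[0,0,0]],
    [[-3,0.85,0],[0,0,0]],
    [[-3,0.85,0],[0,0,0]],
    [[-3,0.85,0],[0,0,0]],
    [[-3,0.85,0],[0,0,0]],
    [[-3,0.85,0],[0,0,0]],
    [[-2,0.6,0],[0,0,0]],
    [[0,0,0],[0,0,0]],
  ],
)

```text
time_s: 6.15
eef_pos: [0.5718, -0.1514, 0.2768]
orientation: [-0.0, 0.799, 0.601, -0.002]
wrist_force: [-0.6, -0.5, -1.8]
finger_gap: 0.0251
gripper_force: 30.0
```

```bash
python3 -c "
from h import *
st([.573,-.1547,.275])"
```

```text
t 6.15 p [ 0.5718 -0.1514  0.2768] F [-0.5951 -0.5377 -1.7567] T [-0.0032 -0.0652 -0.0034] gap 0.025109914270103548 29.993045032024384
yawy -16.08429921325673 zaxis [-0.0032 -0.0014 -1.    ] j [ 0.4728  0.3998 -0.4302  1.5873  0.1771  1.1961 -0.2737]
tool shift cm [-0.2821  0.2022  0.1822]
```

>>> servo_tool(
  steps=[
    [[-0.3,0.2,0.2],[0,0,0]],
    [[0,0,0],[0,0,0]],
    [[0,0,0],[0,0,0]],
    [[0,0,0],[0,0,0]],
  ],
)

```text
time_s: 6.55
eef_pos: [0.5743, -0.1494, 0.2767]
orientation: [-0.0, 0.797, 0.604, 0.0]
wrist_force: [0.5, -0.1, -0.8]
finger_gap: 0.0247
gripper_force: 30.0
```

```bash
python3 - <<'E'
from h import *
import cv2
st([.573,-.1547,.275])
s=cv2.cvtColor(eyes.camera('scene'),cv2.COLOR_RGB2BGR);t=cv2.cvtColor(eyes.camera('top'),cv2.COLOR_RGB2BGR)
cv2.imwrite('pics/s2.png',np.hstack([cv2.resize(s[140:240,200:280],None,fx=5,fy=5,interpolation=cv2.INTER_CUBIC),cv2.resize(t[225:325,375:455],None,fx=5,fy=5,interpolation=cv2.INTER_CUBIC)]))
E
```

```text
t 6.55 p [ 0.5743 -0.1494  0.2767] F [ 0.4841 -0.0539 -0.7654] T [-0.0314 -0.0993  0.0294] gap 0.02465456722034596 29.993566274642944
yawy -15.681290235035505 zaxis [-0.0001  0.0003 -1.    ] j [ 0.4716  0.402  -0.4332  1.585   0.1773  1.1939 -0.2704]
tool shift cm [-0.5454  0.0214  0.1662]
```

View pics/s2.png

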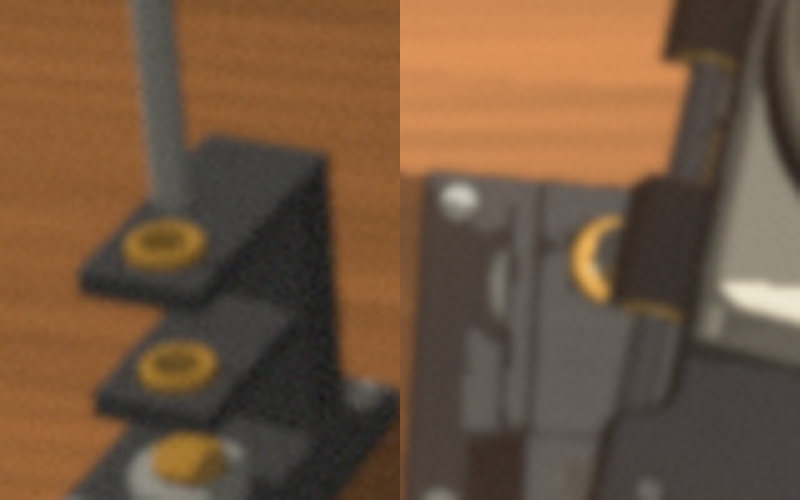

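The left half shows the tip hanging just above and slightly right/behind the upper bush: tip ~(171,206), bush centre (165,243) in the crop. The right half shows the bush partly hidden by a finger.

```bash
python3 - <<'E'
from h import *
np.set_printoptions(precision=4,suppress=True)
u=lambda x,y:un(x,y,200,140,5)
print('bush',plane('scene',u(165,242),.12),'low',plane('scene',u(178,364),.07))
for y in(200,206,212):print('tip',plane('scene',u(171,y),.1326))
for p in([.5743,-.1494,.1326],[.5743,-.1494,.1786],[.573,-.1547,.12]):
    print((proj('scene',p)-[200,140])*5)
E
```

```text
bush [ 0.5758 -0.1529  0.12  ] low [ 0.5754 -0.153   0.07  ]
tip [ 0.5684 -0.1522  0.1326]
tip [ 0.5724 -0.1508  0.1326]
tip [ 0.5764 -0.1493  0.1326]
[170.812  207.0652]
[158.4024  86.4152]
[160.9436 235.5116]
```

>>> servo_tool(
  steps=[
    [[-0.4,0.1,0],[0,0,0]],
    [[0,0,0],[0,0,0]],
    [[0,0,0],[0,0,0]],
    [[0,0,0.4],[0,0,0]],
    [[0,0,0.4],[0,0,0]],
    [[0,0,0.3],[0,0,0]],
    [[0,0,0.3],[0,0,0]],
    [[0,0,0],[0,0,0]],
    [[0,0,0],[0,0,0]],
  ],
)

```text
time_s: 7.55
eef_pos: [0.5741, -0.1545, 0.2627]
orientation: [-0.0, 0.797, 0.603, -0.0]
wrist_force: [-0.1, 0.2, -0.6]
finger_gap: 0.0251
gripper_force: 30.0
```

```bash
python3 - <<'E'
from h import *
import cv2
st([.5745,-.1537,.254])
s=cv2.cvtColor(eyes.camera('scene'),cv2.COLOR_RGB2BGR)
cv2.imwrite('pics/s3.png',cv2.resize(s[140:240,200:280],None,fx=6,fy=6,interpolation=cv2.INTER_CUBIC))
E
```

```text
t 7.55 p [ 0.5741 -0.1545  0.2627] F [-0.1284  0.2491 -0.5873] T [-0.0466 -0.0641  0.0299] gap 0.02512764542171324 29.993462562561035
yawy -15.758725392949659 zaxis [-0.0001 -0.     -1.    ] j [ 0.4769  0.4138 -0.4298  1.6028  0.1834  1.1653 -0.2685]
tool shift cm [0.0867 0.0189 0.8669]
```

View pics/s3.png

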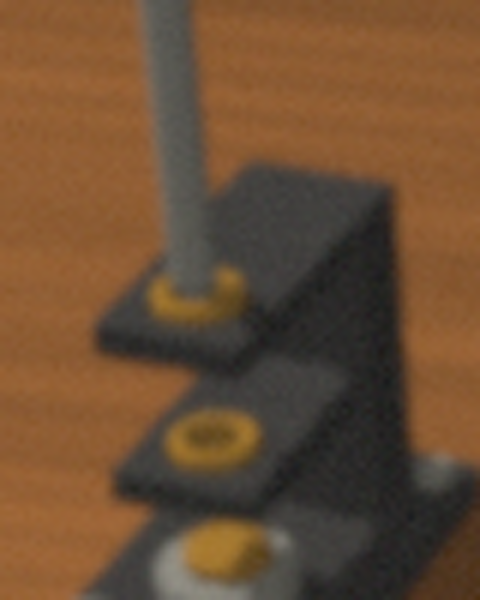

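The tip is just at the upper bush mouth, at column ~191 against a ring centre of ~198, so it sits about 1.7 mm too far toward −y. I'll correct that and descend.

>>> servo_tool(
  steps=[
    [[0.15,0,0],[0,0,0]],
    [[0,0,0],[0,0,0]],
    [[0,0,0.3],[0,0,0]],
    [[0,0,0.3],[0,0,0]],
    [[0,0,0.3],[0,0,0]],
    [[0,0,0],[0,0,0]],
    [[0,0,0],[0,0,0]],
  ],
)

```text
time_s: 8.3
eef_pos: [0.5741, -0.1532, 0.2533]
orientation: [-0.0, 0.797, 0.603, -0.0]
wrist_force: [-0.3, -0.1, -1.9]
finger_gap: 0.0247
gripper_force: 30.0
```

```bash
python3 -c "
from h import *
st([.5745,-.1528,.254])"
```

```text
t 8.3 p [ 0.5741 -0.1532  0.2533] F [-0.279  -0.0501 -1.8733] T [-0.2934  0.3546 -0.0431] gap 0.024706700125210618 29.99335616827011
yawy -15.769077472965899 zaxis [-0.001 -0.    -1.   ] j [ 0.4739  0.4211 -0.4288  1.616   0.1877  1.1465 -0.2748]
tool shift cm [ 0.05    0.0253 -0.07  ]
```

>>> servo_tool(
  steps=[
    [[0,0,0.3],[0,0,0]],
    [[0,0,0.3],[0,0,0]],
    [[0,0,0.3],[0,0,0]],
    [[0,0,0.3],[0,0,0]],
    [[0,0,0],[0,0,0]],
    [[0,0,0],[0,0,0]],
  ],
)

```text
time_s: 8.9
eef_pos: [0.5742, -0.1532, 0.2413]
orientation: [-0.0, 0.797, 0.603, -0.0]
wrist_force: [-1.0, -1.7, -3.1]
finger_gap: 0.0251
gripper_force: 30.0
```

```bash
python3 -c "
from h import *
st()"
```

```text
t 8.9 p [ 0.5742 -0.1532  0.2413] F [-0.9607 -1.7293 -3.0999] T [-0.7372  0.5644  0.0423] gap 0.025074804295532594 29.99330163002014
yawy -15.767458094665166 zaxis [-0.0008 -0.     -1.    ] j [ 0.4724  0.4309 -0.4271  1.6324  0.1934  1.1212 -0.28  ]
```

The side force and moment show the bush pushing toward −x, −y, so I'll shift about 1 mm that way.

>>> servo_tool(
  steps=[
    [[-0.12,-0.07,0],[0,0,0]],
    [[0,0,0],[0,0,0]],
    [[0,0,0],[0,0,0]],
    [[0,0,0],[0,0,0]],
  ],
)

```text
time_s: 9.3
eef_pos: [0.5739, -0.1537, 0.242]
orientation: [0.0, 0.797, 0.604, 0.0]
wrist_force: [-0.7, 1.4, -0.9]
finger_gap: 0.0253
gripper_force: 30.0
```

```bash
python3 -c "
from h import *
st()"
```

```text
t 9.3 p [ 0.5739 -0.1537  0.242 ] F [-0.7236  1.3509 -0.9299] T [ 0.044  -0.0738  0.048 ] gap 0.025261078636760644 29.993457198143005
yawy -15.73959860438397 zaxis [ 0.0009  0.0003 -1.    ] j [ 0.4744  0.4291 -0.4278  1.6333  0.1926  1.1203 -0.2778]
```

>>> servo_tool(
  steps=[
    [[0,0,0.4],[0,0,0]],
    [[0,0,0.4],[0,0,0]],
    [[0,0,0.4],[0,0,0]],
    [[0,0,0.4],[0,0,0]],
    [[0,0,0.4],[0,0,0]],
    [[0,0,0.4],[0,0,0]],
    [[0,0,0],[0,0,0]],
    [[0,0,0],[0,0,0]],
  ],
)

```text
time_s: 10.1
eef_pos: [0.5735, -0.154, 0.2176]
orientation: [-0.0, 0.797, 0.603, -0.0]
wrist_force: [-0.9, 0.2, -1.0]
finger_gap: 0.0247
gripper_force: 30.0
```

```bash
python3 -c "
from h import *
st()"
```

```text
t 10.1 p [ 0.5735 -0.154   0.2176] F [-0.8776  0.2239 -1.0019] T [ 0.0174 -0.0328 -0.0064] gap 0.024673277849777592 29.993357956409454
yawy -15.758493900500556 zaxis [-0.0002  0.     -1.    ] j [ 0.4711  0.4502 -0.4233  1.6649  0.2051  1.0708 -0.2888]
```

>>> servo_tool(
  steps=[
    [[0,0,0.3],[0,0,0]],
    [[0,0,0.3],[0,0,0]],
    [[0,0,0.3],[0,0,0]],
    [[0,0,0.3],[0,0,0]],
    [[0,0,0],[0,0,0]],
    [[0,0,0],[0,0,0]],
  ],
)

```text
time_s: 10.7
eef_pos: [0.5735, -0.154, 0.2056]
orientation: [-0.0, 0.797, 0.603, -0.0]
wrist_force: [-1.1, -0.3, -0.1]
finger_gap: 0.0249
gripper_force: 30.0
```

```bash
python3 -c "
from h import *
st()"
```

```text
t 10.7 p [ 0.5735 -0.154   0.2056] F [-1.0911 -0.2657 -0.1166] T [ 0.0187 -0.0543 -0.0089] gap 0.024947579659240927 29.993467032909393
yawy -15.760061083499565 zaxis [-0.0002  0.     -1.    ] j [ 0.4689  0.4613 -0.4208  1.6797  0.2117  1.046  -0.2946]
```

>>> servo_tool(
  steps=[
    [[0,0,0.3],[0,0,0]],
    [[0,0,0.3],[0,0,0]],
    [[0,0,0.3],[0,0,0]],
    [[0,0,0.3],[0,0,0]],
    [[0,0,0.3],[0,0,0]],
    [[0,0,0.3],[0,0,0]],
    [[0,0,0],[0,0,0]],
    [[0,0,0],[0,0,0]],
    [[0,0,0],[0,0,0]],
    [[0,0,0],[0,0,0]],
  ],
)

```text
time_s: 11.7
eef_pos: [0.5736, -0.154, 0.1879]
orientation: [0.0, 0.797, 0.603, 0.0]
wrist_force: [0.1, -0.1, -0.7]
finger_gap: 0.0248
gripper_force: 30.0
```

```bash
python3 - <<'E'
from h import *
import cv2
st()
s=cv2.cvtColor(eyes.camera('scene'),cv2.COLOR_RGB2BGR)
cv2.imwrite('pics/s4.png',cv2.resize(s[140:260,190:290],None,fx=5,fy=5,interpolation=cv2.INTER_CUBIC))
E
```

```text
t 11.7 p [ 0.5736 -0.154   0.1879] F [ 0.0533 -0.0796 -0.7162] T [-0.062  -0.0556  0.0243] gap 0.024796984246653515 29.993517994880676
yawy -15.762440082023513 zaxis [ 0.0003 -0.0001 -1.    ] j [ 0.4654  0.4784 -0.4166  1.7005  0.2221  1.0091 -0.3037]
```

View pics/s4.png

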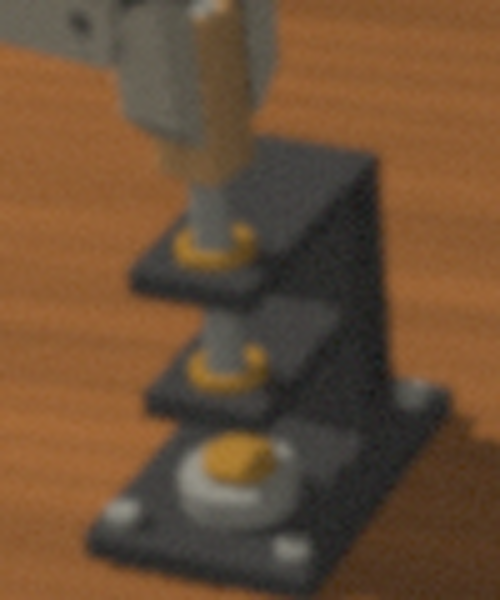

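The punch now passes through both bushes (columns ~210 and ~225), and the blank at (240,458) is untouched. There are no side loads and the tip is at about z = 44 mm, so I'm handing the job in.

```bash
python3 -c "
from rig import job
print(job.job_done())"
```

```text
the job is handed in; nothing more can be done
None
```

I threaded the punch through both bushes and handed the job in with it still gripped and upright, its tip about 12 mm below the lower bush and 14 mm above the blank (worked out from the arm's height); the hand-in returned no verdict.

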